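# Clip a specimen tube into the desk label reader

## Robot

A 7-joint arm with a two-finger parallel gripper is mounted at the origin on the work surface. World frame = base frame: x ahead of the robot, y to its left, z up, the work surface at z = 0. Lengths are in m, angles in rad, forces in N, time in s.
With the tool pointing down it reaches from about 0.35 to 0.9 m from the base axis. Payload 7.2 kg.
Tool frame: the origin (TCP) lies on the centre line of the jaws, within the pads' length; the fingertips stand 25 mm ahead of it and the grasp point (between the pads) lies 6 mm ahead of it; z points along the fingers, y is the direction in which the jaws open and shut (so a half turn about z gives the same grasp; the last joint's range is limited). The gripper opens to 88 mm and grips with 3 to 60 N. Pads are 20 mm wide; open, the fingers measure 115 mm over their backs; the gripper's body (75 mm by 178 mm) begins 61 mm behind the grasp point.
Start: joints at [-1.313, 0.411, -0.013, 1.596, 0.006, 1.134, -0.082], TCP at [0.2, 0.592, 0.248] pointing down, gripper open.
Joint ranges: [-2.95, 2.95], [-0.29, 1.99], [-1.47, 1.44], [0.14, 2.54], [-1.03, 4.17], [0.13, 1.85], [-2.86, 2.86]. Speed limits (rad/s): [2.39, 2.39, 3.01, 3.01, 3.14, 3.14, 3.14].

## Interface

Orientations are given as a 3x3 rotation matrix whose columns are the frame's x, y, z axes.
In Python, from station import r, imaging, ticket, nets gives the robot as it stands.
- The arm moves only by the tool move_arm, never from a script. Its argument "series" is a list of rows, each a list of 7 numbers: the turn, a rotation vector about the tool's x, y, z in degrees, then the shift along the tool's x, y, z in mm, then the finger opening in mm, from 0 to 87.8. A call has 1 to 5 rows; each row shifts and turns the commanded pose from where the row before left it, along the tool's axes as they then stand; what a row does not reach is not made up. A row lasts 1/12 s, in which the tool goes at most 41.7 mm and 7.16 degrees, less where a joint would pass 70% of its speed; a pose out of reach is approached as far as the arm can. A call with a gripper value outside its range is refused whole. The fingers move at their own pace and stop on an object; "force" is the grip in N (left out, the last holds). Time passes only in rows, so rows that do not move let the fingers close. It gives the time, the measured TCP pose, the force and the opening at its end, in the units of the state.
- r.observe(): the state, without advancing time (a new reading comes with each control period).
- imaging.grab_frame(name): name is "scene" or "top" or "wrist"; returns a dict with "pixels" (400x640x3 uint8, red, green, blue), "range_z" (400x640 float32, m along the optical axis (not along the pixel's ray), 0 where there is no reading), "K" (3x3 intrinsics, pixels), "eye" and "rotation" of the camera in the world; the wrist camera has in their place "tool_from_camera" (4x4, takes a point from camera to tool coordinates, whose origin is the TCP and whose axes are the flange's). Camera axes: x right, y down, z forward; pixel columns grow to the right and rows downward; lengths in m; the calibration is good to about 2 mm. A picture is of the moment at which its call begins: read the wrist's pose just before it.
- ticket.sign_off(): hands the job in, once; it reports no verdict.
Trained networks look in the newest picture that a camera, given by its name, has taken for a name from the list of things; names that differ only in an ending like _2 or _b are one class to them, and where a whole thing is asked for, a point or a joint stands for the part that bears it (a point fixed in the world has none). Each returns a list of dicts, best first, with "score" (0 to 1); they miss things now and then, are a little off and sometimes report something else, mostly with a low value. They report only what shows in the picture. A call takes as long as a camera call. They do not tell look-alikes from the thing itself.
- nets.find_in(target, camera): "point" ([row, column] in pixels, amid what is visible of it).
- nets.trace(target, camera): "pixels" (400x640 bool, what is visible of it) and "point" ([row, column] in pixels, amid what is visible of it).
The state is a dict: "time": time; "joint_pos": joint angles; "joint_vel": joint speeds; "tau": joint torques, N m; "ee_pos": TCP position; "ee_rot": TCP orientation; "force": force on the tool from outside, world axes, zero at the start; "moment": the same for the moment, N m; "gripper_width": finger opening in m.
Only numpy, scipy, OpenCV 4.12 (cv2) and the standard library are available. Lean on these libraries where they do the work, as an engineer would, in place of code of your own. Each camera call takes 0.05 s, during which the arm holds its last target.

## Task

Take the orange-capped specimen tube from its blue rest and snap it down sideways into both spring clips of the desk label reader, base towards the yellow end stop but about a centimetre short of it. Once it is fully down in both clips, slide it gently along in the clips until its base touches the end stop (push well under 20 N), then let go of it. Do not ram the tube down into the reader (25 N is plenty), and leave the sanitizer bottle, the jar and the mouse where they are.

Things in the scene. Friction and masses are not known exactly. Their poses are not given: they have to be found in the camera images.
- tube_grip (a point): Centre of the specimen tube's plain white barrel, on its axis: the place to grasp. Rigid cylinder lying level, barrel 28 mm in diameter, 120 mm long (60 mm either side of this point), about 60 g. x axis: along the tube from its flat base towards its orange cap (32 mm in diameter, from x = +60 to +82 mm). It may be rolled about x, so its y and z have no fixed sense.
- tube_base (a point): Centre of the tube's flat base, on its axis, 60 mm from tube_grip on the side away from the cap. Same axes as tube_grip.
- rest: Blue fixed rest on which the tube lies at the start: a plate 130 x 70 x 8 mm with two V supports, 10 mm thick along x and 34 mm high, centred 42 mm either side of the middle. x runs along the tube, origin in the middle of its underside on the desk. The tube's axis lies 40 mm above the desk; between the supports it is free down to the plate.
- reader: Grey fixed label reader: a plate 150 x 76 x 12 mm (x = -83 to +67 mm) with a red window, two steel C-shaped spring clips and a yellow end stop. Origin on the desk half-way between the clips; x runs along the tube's seat from the stop towards the open end, where the cap goes; z up. Clips centred at x = -36 and +36 mm, 10 mm thick along x; between them it is free down to the plate.
- clip_mid (a point): Point on the seated tube's axis half-way between the clips, 46 mm above the desk, axes as reader. The clips open upwards: 37 mm wide at the top (67 mm above the desk), 21 mm at the lips (55 mm), rigid floor at 32 mm. Pushing the tube in takes 10 to 15 N in all; the push falls off as it snaps in, then rises steeply on the floor. Sliding it along x once seated takes 4 to 8 N.
- stop_face (a point): Centre of the yellow end stop's face that the tube's base must touch: x = -63 mm, y = 0, 46 mm above the desk in the reader's axes, looking along +x. The stop is a rigid block 10 mm thick, 30 mm wide, reaching 60 mm above the desk. When the base touches it, tube_grip is at x = -3 mm.
- sanitizer: Loose clear sanitizer bottle with blue cap, 56 mm in diameter, 130 mm tall, standing on the desk; origin in the middle of its underside.
- jar: Loose clear specimen jar with yellow lid, 60 mm in diameter, 60 mm tall, standing on the desk; origin in the middle of its underside.
- mouse: Loose black computer mouse, 100 x 58 x 32 mm, on the desk; origin in the middle of its underside.
- end_stop: The yellow end stop itself, a rigid block fixed to the reader; origin at the foot of the face that the tube's base touches, in the middle of its width, on the reader's plate (12 mm above the desk); x as reader, away from the block. Keep the tube's push on it under 20 N.
Not all that is in view belongs to the job. Leave any green or turquoise look-alike of the reader alone.

How it is judged:
By the outcome, as a careful person would: the job done as asked, in the order asked, and still so for the second after the job is handed in, with the robot touching nothing.
It also fails if it takes over 61 s, if anything falls off the work surface, if the arm or the gripper's body presses on something with over 40 N, if the wrist force passes 120 N, or if a joint passes its speed limit or range.

## Working session

There is one attempt and no reset: what is moved stays moved. The work goes in short steps, Python scripts to look and compute and a tool call to move; the robot and the scene stay as the last step left them, time stands still between calls to the robot, and variables do not carry over. Pictures are saved under pics/ and viewed, and the job is handed in when it is done.

Besides the shell and the picture viewer there is one more tool, called after "Request:" in YAML: its name, and indented under it one key for each argument. move_arm: Moves the arm, as the interface text tells. Its arguments: {"type":"object","properties":{"series":{"type":"array"},"force":{"type":"number"}},"required":["series"]}

```bash
mkdir -p pics; ls; python3 - <<'E'
from station import r, imaging, ticket, nets
import cv2,numpy as np
s=r.observe();print(s['time'],s['ee_pos'],np.round(s['ee_rot'],3).tolist(),s['force'],s['gripper_width'])
for n in['scene','top']:
    f=imaging.grab_frame(n);cv2.imwrite(f'pics/{n}0.png',f['pixels'][:,:,::-1]);np.savez(f'{n}0.npz',**f)
    print(n,f['K'].tolist(),f['eye'],np.round(f['rotation'],3).tolist())
    for t in['tube_grip','rest','reader','end_stop','sanitizer','jar','mouse']:
        for d in nets.trace(t,n)[:3]:
            print(t,round(d['score'],2),d['point'],d['pixels'].sum())
E
```

```text
pics
0.0 [0.19993339 0.59168736 0.24684219] [[-0.947, 0.32, -0.0], [0.32, 0.947, -0.002], [-0.0, -0.002, -1.0]] [0.50263992 0.43401687 0.20879063] 0.08780186392540254
scene [[438.8040088747663, 0.0, 324.8546554167376], [0.0, 438.8040088747663, 205.64347687287827], [0.0, 0.0, 1.0]] [ 1.26623011 -0.3964808   0.78607308] [[0.465, 0.591, -0.659], [0.885, -0.313, 0.344], [-0.003, -0.743, -0.669]]
tube_grip 0.88 [172.3, 379.8] 523
rest 0.72 [185.7, 376.2] 641
reader 0.74 [240.3, 257.7] 1675
reader 0.69 [208.6, 195.7] 1360
end_stop 0.6 [240.9, 233.1] 127
end_stop 0.48 [211.9, 178.4] 142
sanitizer 0.97 [256.8, 379.4] 1155
jar 0.89 [227.4, 439.4] 697
jar 0.4 [171.1, 379.9] 516
mouse 0.81 [303.2, 265.5] 1199
top [[383.9181090337819, 0.0, 314.9469871562866], [0.0, 383.9181090337819, 200.30983081506315], [0.0, 0.0, 1.0]] [ 0.48163781 -0.01630134  0.86279774] [[0.015, -0.998, 0.061], [-1.0, -0.014, 0.013], [-0.012, -0.061, -0.998]]
tube_grip 0.91 [225.0, 221.8] 910
tube_grip 0.16 [197.6, 403.2] 2243
rest 0.74 [221.2, 230.1] 1083
reader 0.75 [198.1, 401.6] 2354
reader 0.71 [266.3, 343.7] 2336
reader 0.32 [223.0, 222.8] 930
end_stop 0.62 [281.6, 476.4] 202
end_stop 0.52 [191.1, 433.7] 118
end_stop 0.3 [221.8, 221.1] 925
sanitizer 0.93 [101.3, 313.3] 780
jar 0.71 [121.2, 222.7] 712
mouse 0.59 [121.0, 424.1] 1204
mouse 0.19 [197.0, 401.7] 2272
```

View pics/top0.png

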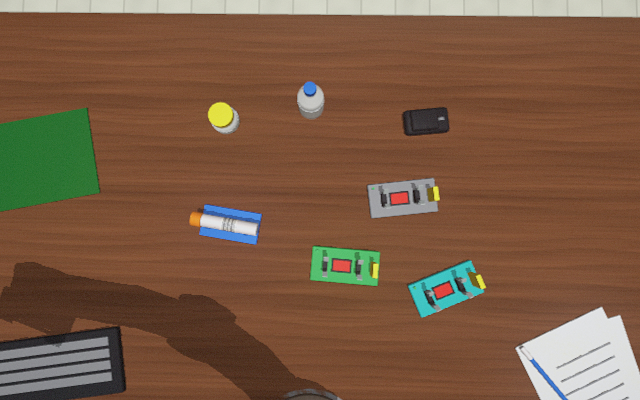

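View pics/scene0.png

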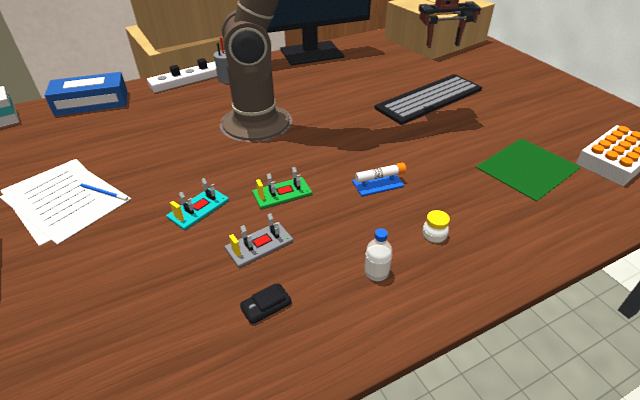

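The tube lies at about (223,225) with its cap on the left, at (219,196). The grey reader is at (198,402), with its yellow stop on the right at (194,436). The green and turquoise readers are look-alikes. Next I'll measure the poses.

```bash
cat > h.py <<'E'
import numpy as np,cv2
def cloud(f,R=None,eye=None):
    K=f['K'];R=f['rotation'] if R is None else R;eye=f['eye'] if eye is None else eye
    v,u=np.mgrid[:400,:640];z=f['range_z'].astype(float)
    P=np.stack([(u-K[0,2])/K[0,0]*z,(v-K[1,2])/K[1,1]*z,z],-1)@np.asarray(R).T+eye
    P[z==0]=np.nan
    return P
def wcloud(f,s):
    T=np.array(f['tool_from_camera']);R=np.array(s['ee_rot'])
    return cloud(f,R@T[:3,:3],R@T[:3,3]+s['ee_pos'])
E
python3 - <<'E'
from h import *
np.set_printoptions(precision=4,suppress=True)
for n in['top','scene']:
    f=np.load(n+'0.npz');P=cloud(f);im=f['pixels'].astype(int)
    hsv=cv2.cvtColor(f['pixels'],cv2.COLOR_RGB2HSV).astype(int)
    H,S,V=hsv[...,0],hsv[...,1],hsv[...,2]
    def rep(name,m):
        Q=P[m];Q=Q[~np.isnan(Q[:,0])];
        if len(Q)<5: print(name,'few');return
        rc=cv2.minAreaRect((Q[:,:2]*1000).astype(np.float32))
        print(n,name,len(Q),'mean',Q.mean(0),'zpct',np.percentile(Q[:,2],[5,50,95]),'rect',rc); return Q
    X,Y,Z=P[...,0],P[...,1],P[...,2]
    near=lambda x,y,d:(abs(X-x)<d)&(abs(Y-y)<d)
    print('desk z',np.nanmedian(Z[near(.5,0.08,.04)]))
    rep('orange',(H>5)&(H<14)&(S>200)&(V>150)&near(.43,.23,.12)&(Z>.03))
    q=rep('white',(S<60)&(V>140)&near(.43,.21,.1)&(Z>.035))
    if q is not None:
        c=q.mean(0);d=np.linalg.svd(q-c)[2][0];print('dir',d,np.degrees(np.arctan2(d[1],d[0])),'ext',np.percentile((q-c)@d,[0,2,98,100]))
    rep('greyplate',(S<60)&near(.49,-.2,.12)&(Z>.005)&(Z<.018))
    rep('red',((H<5)|(H>174))&(S>200)&(V>150)&near(.49,-.2,.12))
    rep('yellow',(H>22)&(H<34)&(S>180)&near(.49,-.27,.07))
    rep('yellowtop',(H>22)&(H<34)&(S>180)&near(.49,-.27,.07)&(Z>.055))
    rep('clips',(S<60)&near(.49,-.2,.1)&(Z>.025)&(Z<.08))
    rep('blue',(H>100)&(H<125)&(S>150)&near(.43,.21,.12)&(Z<.015))
E
```

```text
desk z -0.0009562040008073147
orange few
top white 695 mean [0.4771 0.1773 0.0504] zpct [0.0443 0.0511 0.0545] rect ((477.11151123046875, 178.59332275390625), (120.08729553222656, 26.694475173950195), 80.64836120605469)
dir [-0.161  -0.987  -0.0018] -99.26465400268053 ext [-0.0613 -0.0582  0.0581  0.0588]
top greyplate 1698 mean [ 0.5404 -0.194   0.0107] zpct [0.0081 0.0106 0.0132] rect ((510.1753234863281, -153.30458068847656), (134.1085205078125, 271.1016845703125), 35.671287536621094)
red few
top yellow 56 mean [ 0.547  -0.2533  0.0408] zpct [0.0243 0.0406 0.059 ] rect ((545.7600708007812, -253.86680603027344), (27.77083969116211, 7.8026814460754395), 24.727222442626953)
top yellowtop 8 mean [ 0.5427 -0.2554  0.0588] zpct [0.0578 0.0586 0.0604] rect ((542.3489379882812, -254.80545043945312), (21.486026763916016, 7.117361068725586), 29.69501304626465)
top clips 245 mean [ 0.5304 -0.1844  0.0456] zpct [0.0284 0.0486 0.065 ] rect ((495.509521484375, -146.5714569091797), (82.58207702636719, 213.55445861816406), 46.06393051147461)
top blue 957 mean [0.4789 0.1823 0.007 ] zpct [0.0044 0
[... 993 characters left out ...]
 -0.261   0.0473] zpct [-0.0007  0.0571  0.0611] rect ((518.3653564453125, -254.36709594726562), (14.252735137939453, 85.0661849975586), 78.29654693603516)
scene yellowtop 34 mean [ 0.5483 -0.2608  0.0591] zpct [0.0568 0.0592 0.0612] rect ((548.2987060546875, -260.5858154296875), (21.650907516479492, 9.878410339355469), 6.170530319213867)
scene clips 292 mean [ 0.5251 -0.1824  0.0443] zpct [0.0283 0.0429 0.0644] rect ((499.69415283203125, -149.78919982910156), (79.11168670654297, 207.0276641845703), 45.4475212097168)
scene blue 570 mean [0.4924 0.1767 0.0067] zpct [0.0025 0.0067 0.0101] rect ((487.0582275390625, 180.97837829589844), (133.49652099609375, 67.44519805908203), 76.22576904296875)
```

```bash
python3 - <<'E'
from h import *
np.set_printoptions(precision=4,suppress=True)
for n in['top','scene']:
    f=np.load(n+'0.npz');P=cloud(f)
    hsv=cv2.cvtColor(f['pixels'],cv2.COLOR_RGB2HSV).astype(int)
    H,S,V=hsv[...,0],hsv[...,1],hsv[...,2]
    X,Y,Z=P[...,0],P[...,1],P[...,2]
    near=(abs(X-.54)<.07)&(abs(Y+.19)<.1)
    m=near&(S<60)&(Z>.005)&(Z<.018)
    k,l,st,c=cv2.connectedComponentsWithStats(m.astype(np.uint8));print(st[:,4])
    Q=P[m]; m2=near&(Z>.006)&(Z<.018)&~((H>35)&(H<100)&(S>80)); 
    for mm in (l==1+np.argmax(st[1:,4]),):
        mm=cv2.morphologyEx(mm.astype(np.uint8),cv2.MORPH_OPEN,np.ones((3,3)))>0
        Q=P[mm];rc=cv2.minAreaRect((Q[:,:2]*1000).astype(np.float32));print(n,'plate',rc)
    for nm,m in(('red',near&((H<6)|(H>172))&(S>150)&(V>120)&(Z>.008)&(Z<.018)),('yel',near&(H>20)&(H<36)&(S>150)&(Z>.055)),('clips',near&(S<90)&(Z>.05)&(Z<.075))):
        Q=P[m];print(n,nm,len(Q),Q.mean(0),cv2.minAreaRect((Q[:,:2]*1000).astype(np.float32)))
        if nm=='clips':
            for q in(Q[Q[:,1]>-.187],Q[Q[:,1]<-.187]): print(len(q),q.mean(0),q.min(0),q.max(0))
E
```

```text
[254307   1693]
top plate ((542.0462646484375, -197.5439453125), (75.68138885498047, 148.71485900878906), 7.111179351806641)
top red 171 [ 0.5413 -0.1912  0.012 ] ((541.0173950195312, -191.40423583984375), (22.413721084594727, 36.46051025390625), 0.5401837825775146)
top yel 73 [ 0.5488 -0.2572  0.0585] ((549.0758056640625, -257.17034912109375), (29.91083335876465, 10.238747596740723), 7.39150857925415)
top clips 107 [ 0.5412 -0.1919  0.06  ] ((540.8036499023438, -190.32064819335938), (40.534759521484375, 82.58353424072266), 7.218677043914795)
50 [ 0.5357 -0.154   0.06  ] [ 0.5162 -0.1618  0.0502] [ 0.5559 -0.1471  0.0652]
57 [ 0.546  -0.2251  0.06  ] [ 0.5254 -0.2331  0.0506] [ 0.5652 -0.219   0.068 ]
[254975      2      2   1018      3]
scene plate ((544.989501953125, -200.94342041015625), (78.14379119873047, 150.18023681640625), 6.158121109008789)
scene red 113 [ 0.5433 -0.1924  0.0129] ((542.4535522460938, -192.0398712158203), (25.51690101623535, 37.42182159423828), 6.894378185272217)
scene yel 48 [ 0.5524 -0.2604  0.059 ] ((551.760009765625, -260.2115783691406), (31.906234741210938, 9.878410339355469), 6.170530319213867)
scene clips 100 [ 0.5404 -0.1934  0.0583] ((541.7054443359375, -193.2921600341797), (41.88040542602539, 82.15151977539062), 6.893406867980957)
50 [ 0.5364 -0.1579  0.0583] [ 0.5166 -0.1641  0.0504] [ 0.5587 -0.1505  0.0671]
50 [ 0.5443 -0.2289  0.0583] [ 0.5259 -0.2357  0.0501] [ 0.5668 -0.2214  0.0666]
```

Request:
move_arm:
  series:
    - [0,0,0,-26.4,-20.2,6.5,87]
    - [0,0,0,-26.4,-20.2,6.5,87]
    - [0,0,0,-26.4,-20.2,6.5,87]
    - [0,0,0,-26.4,-20.2,6.5,87]
    - [0,0,0,-26.4,-20.2,6.5,87]

```text
time: 1.22
ee_pos: [0.2934, 0.4528, 0.215]
ee_rot: [[-0.947, 0.32, 0.0], [0.32, 0.947, 0.0], [-0.0, 0.0, -1.0]]
force: [0.4, 0.4, -0.8]
gripper_width: 0.087
```

Request:
move_arm:
  series:
    - [0,0,0,-26.4,-20.2,6.5,87]
    - [0,0,0,-26.4,-20.2,6.5,87]
    - [0,0,0,-26.4,-20.2,6.5,87]
    - [0,0,0,-26.4,-20.2,6.5,87]
    - [0,0,0,-26.4,-20.2,6.5,87]

```text
time: 1.63
ee_pos: [0.3863, 0.3149, 0.1827]
ee_rot: [[-0.947, 0.32, 0.001], [0.32, 0.947, 0.001], [-0.0, 0.001, -1.0]]
force: [0.8, 0.1, -1.1]
gripper_width: 0.0872
```

Request:
move_arm:
  series:
    - [0,0,0,-26.4,-20.2,6.5,87]
    - [0,0,0,-26.4,-20.2,6.5,87]
    - [0,0,0,-26.4,-20.2,6.5,87]
    - [0,0,0,-26.4,-20.2,6.5,87]
    - [0,0,0,-26.4,-20.2,6.5,87]

```text
time: 2.05
ee_pos: [0.4791, 0.177, 0.1501]
ee_rot: [[-0.947, 0.32, 0.001], [0.32, 0.947, 0.0], [-0.0, 0.001, -1.0]]
force: [0.3, 1.2, -0.2]
gripper_width: 0.0866
```

Request:
move_arm:
  series:
    - [0,0,6.7,0,0,0,87]
    - [0,0,6.7,0,0,0,87]
    - [0,0,6.7,0,0,0,87]
    - [0,0,6.7,0,0,0,87]
    - [0,0,6.7,0,0,0,87]

```text
time: 2.47
ee_pos: [0.4784, 0.1782, 0.1503]
ee_rot: [[-0.609, 0.794, 0.0], [0.794, 0.609, 0.0], [0.0, 0.0, -1.0]]
force: [0.4, 0.5, 0.0]
gripper_width: 0.0867
```

Request:
move_arm:
  series:
    - [0,0,6.7,0,0,0,87]
    - [0,0,6.7,0,0,0,87]
    - [0,0,6.7,0,0,0,87]
    - [0,0,6.7,0,0,0,87]
    - [0,0,6.7,0,0,0,87]

```text
time: 2.88
ee_pos: [0.4784, 0.1784, 0.1503]
ee_rot: [[-0.07, 0.998, 0.0], [0.998, 0.07, 0.0], [0.0, 0.0, -1.0]]
force: [-0.1, 0.4, -0.3]
gripper_width: 0.0869
```

Request:
move_arm:
  series:
    - [0,0,6.7,0,0,0,87]
    - [0,0,6.7,0,0,0,87]
    - [0,0,0,0,0,0,87]

```text
time: 3.13
ee_pos: [0.4783, 0.1785, 0.1502]
ee_rot: [[0.162, 0.987, 0.0], [0.987, -0.162, 0.0], [0.0, 0.0, -1.0]]
force: [0.6, 0.3, -0.4]
gripper_width: 0.0871
```

```bash
python3 - <<'E'
from station import r, imaging, nets
from h import *
np.set_printoptions(precision=4,suppress=True)
s=r.observe();f=imaging.grab_frame('wrist');cv2.imwrite('pics/w1.png',f['pixels'][:,:,::-1])
P=wcloud(f,s);d=nets.trace('tube_grip','wrist');print([(x['score'],x['point'],x['pixels'].sum()) for x in d])
hsv=cv2.cvtColor(f['pixels'],cv2.COLOR_RGB2HSV).astype(int);S,V=hsv[...,1],hsv[...,2]
Z=P[...,2]
m=(S<70)&(V>120)&(Z>.042)&(Z<.06)&(abs(P[...,0]-.478)<.06)&(abs(P[...,1]-.18)<.12)
q=P[m];c=q.mean(0);v=np.linalg.svd(q-c,full_matrices=False)[2][0];v*=np.sign(v[1])
print(len(q),c,v,np.degrees(np.arctan2(v[1],v[0])),np.percentile((q-c)@v,[0,1,99,100]),q[:,2].max())
print(cv2.minAreaRect((q[:,:2]*1000).astype(np.float32)),np.array(f['tool_from_camera']))
E
```

```text
[(0.84, [188.6, 316.1], np.int64(5798))]
4344 [0.4787 0.1808 0.0508] [ 0.1557  0.9878 -0.0017] 81.04100054330651 [-0.0643 -0.0624  0.0545  0.0674] 0.05523838108389059
((478.7337951660156, 182.38427734375), (132.10565185546875, 28.671199798583984), 82.02642059326172) [[-0.0002 -0.9586 -0.2848  0.0776]
 [ 1.      0.     -0.0009  0.0007]
 [ 0.0009 -0.2848  0.9586 -0.1365]
 [ 0.      0.      0.      1.    ]]
```

View pics/w1.png

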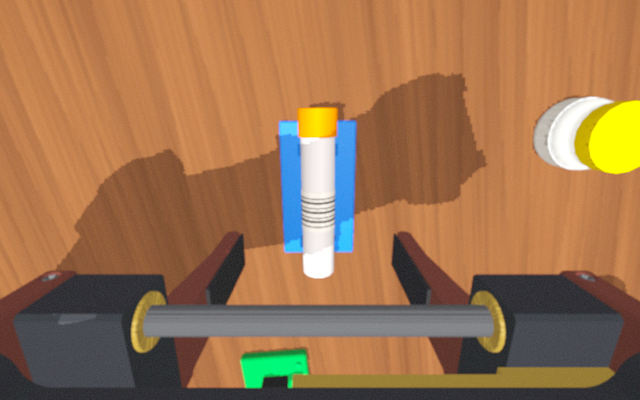

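The tube is centred between the open jaws, running from the cap at (122,318) to the base at (272,318). The wrist and top measurements agree to about 1 mm, so I'll descend and grip.

Request:
move_arm:
  series:
    - [0,0,0,0,0,26,87]
    - [0,0,0,0,0,26,87]
    - [0,0,0,0,0,26,87]
    - [0,0,0,0,0,16,87]
    - [0,0,0,0,0,10,87]

```text
time: 3.65
ee_pos: [0.4773, 0.178, 0.0443]
ee_rot: [[0.154, 0.988, -0.002], [0.988, -0.154, -0.001], [-0.001, -0.002, -1.0]]
force: [-0.5, -1.0, 0.3]
gripper_width: 0.0869
```

Request:
move_arm:
  series:
    - [0,0,0,0,0,0,45]
    - [0,0,0,0,0,0,30]
    - [0,0,0,0,0,0,20]
    - [0,0,0,0,0,0,10]
    - [0,0,0,0,0,0,10]
  force: 30

```text
time: 4.07
ee_pos: [0.4789, 0.1787, 0.0472]
ee_rot: [[0.157, 0.988, 0.002], [0.988, -0.157, 0.001], [0.001, 0.001, -1.0]]
force: [-0.7, 0.3, 0.9]
gripper_width: 0.0569
```

Request:
move_arm:
  series:
    - [0,0,0,0,0,0,10]
    - [0,0,0,0,0,0,10]
    - [0,0,0,0,0,0,10]
    - [0,0,0,0,0,0,10]
    - [0,0,0,0,0,0,10]

```text
time: 4.48
ee_pos: [0.4782, 0.1784, 0.0462]
ee_rot: [[0.157, 0.988, 0.0], [0.988, -0.157, 0.0], [0.0, 0.0, -1.0]]
force: [-0.2, -0.1, 2.2]
gripper_width: 0.0272
```

Request:
move_arm:
  series:
    - [0,0,0,0,0,-10,10]
    - [0,0,0,0,0,-25,10]
    - [0,0,0,0,0,-30,10]
    - [0,0,0,0,0,-35,10]
    - [0,0,0,0,0,-20,10]

```text
time: 4.9
ee_pos: [0.4791, 0.1781, 0.1697]
ee_rot: [[0.159, 0.987, 0.002], [0.987, -0.159, 0.001], [0.001, 0.002, -1.0]]
force: [0.9, 0.7, -0.6]
gripper_width: 0.0273
```

```bash
python3 - <<'E'
from station import r, imaging, nets
from h import *
from scipy.spatial.transform import Rotation as Ro
s=r.observe();f=imaging.grab_frame('wrist');cv2.imwrite('pics/w2.png',f['pixels'][:,:,::-1])
R=np.array(s['ee_rot']);print(s['ee_pos'],s['force'],s['gripper_width'])
h=np.radians(97.1);x=np.array([np.cos(h),np.sin(h),0]);Rt=np.c_[x,np.cross([0,0,-1],x),[0,0,-1]]
print('turn',np.degrees(Ro.from_matrix(R.T@Rt).as_rotvec()))
t=np.array([.541,-.190,0])+x*.007;t[2]=.166
print('tool shift before turn',R.T@(t-s['ee_pos'])*1000)
E
```

```text
[0.47913489 0.17807769 0.16966138] [ 0.86431333  0.68384546 -0.60760891] 0.02728930319805708
turn [  0.13514748  -0.06456102 -16.22557557]
tool shift before turn [-346.89114876  117.49521776    3.41546538]
```

View pics/w2.png

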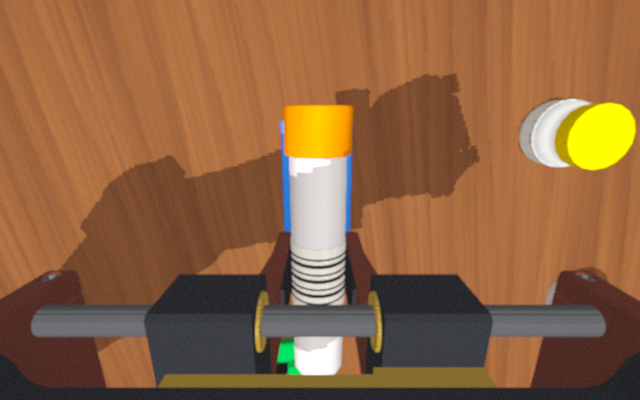

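Request:
move_arm:
  series:
    - [0,0,0,-28.9,9.8,0,10]
    - [0,0,0,-28.9,9.8,0,10]
    - [0,0,0,-28.9,9.8,0,10]
    - [0,0,0,-28.9,9.8,0,10]
    - [0,0,0,-28.9,9.8,0,10]

```text
time: 5.37
ee_pos: [0.5037, 0.0265, 0.1666]
ee_rot: [[0.157, 0.988, 0.0], [0.988, -0.157, 0.0], [0.0, 0.0, -1.0]]
force: [0.3, -0.5, -1.5]
gripper_width: 0.027
```

Request:
move_arm:
  series:
    - [0,0,0,-28.9,9.8,0,10]
    - [0,0,0,-28.9,9.8,0,10]
    - [0,0,0,-28.9,9.8,0,10]
    - [0,0,0,-28.9,9.8,0,10]
    - [0,0,0,-28.9,9.8,0,10]

```text
time: 5.78
ee_pos: [0.5293, -0.124, 0.1665]
ee_rot: [[0.158, 0.988, -0.0], [0.988, -0.158, 0.0], [0.0, -0.0, -1.0]]
force: [-0.2, 0.0, -0.3]
gripper_width: 0.0277
```

Request:
move_arm:
  series:
    - [0,0,0,-28.9,9.8,0,10]
    - [0,0,0,-28.9,9.8,0,10]
    - [0,0,-5.4,0,0,0,10]
    - [0,0,-5.4,0,0,0,10]
    - [0,0,-5.4,0,0,0,10]

```text
time: 6.2
ee_pos: [0.5393, -0.1836, 0.1662]
ee_rot: [[-0.127, 0.992, -0.001], [0.992, 0.127, -0.0], [-0.0, -0.001, -1.0]]
force: [0.0, -0.2, -0.5]
gripper_width: 0.0272
```

Request:
move_arm:
  series:
    - [0,0,0,0,0,20,10]
    - [0,0,0,0,0,15,10]
    - [0,0,0,0,0,5,10]
    - [0,0,0,0,0,0,10]
    - [0,0,0,0,0,0,10]

```text
time: 6.62
ee_pos: [0.5397, -0.1828, 0.1265]
ee_rot: [[-0.124, 0.992, -0.0], [0.992, 0.124, -0.0], [-0.0, -0.0, -1.0]]
force: [0.2, -0.3, -1.1]
gripper_width: 0.0274
```

```bash
python3 - <<'E'
from station import r, imaging, nets
from h import *
np.set_printoptions(precision=4,suppress=True)
for n in['top','scene','wrist']:
    s=r.observe();f=imaging.grab_frame(n);cv2.imwrite(f'pics/{n}3.png',f['pixels'][:,:,::-1])
    print(s['ee_pos'],np.array(s['ee_rot'])[:,0])
    if n=='wrist':P=wcloud(f,s)
    else:P=cloud(f)
    for t in ['tube_grip']:
        for d in nets.trace(t,n)[:1]:
            q=P[d['pixels']];q=q[(q[:,2]>.09)&(q[:,2]<.17)];c=q.mean(0);v=np.linalg.svd(q-c,full_matrices=False)[2][0];v*=np.sign(v[1])
            print(n,d['score'],d['point'],len(q),c,np.degrees(np.arctan2(v[1],v[0])),np.degrees(v[2]),np.percentile((q-c)@v,[1,99]))
a=[cv2.imread(f'pics/{n}3.png') for n in('top','scene')]
cv2.imwrite('pics/tz3.png',cv2.resize(a[0][120:280,300:500],None,fx=4,fy=3.7,interpolation=cv2.INTER_CUBIC)[:600])
cv2.imwrite('pics/sz3.png',cv2.resize(a[1][120:280,180:380],None,fx=4,fy=3.7,interpolation=cv2.INTER_CUBIC)[:600])
E
```

```text
[ 0.5397 -0.1828  0.1265] [-0.124   0.9923 -0.0001]
top 0.77 [194.3, 379.9] 515 [ 0.5318 -0.1312  0.13  ] 97.49955491046295 -0.5477761343699381 [-0.0337  0.0304]
[ 0.5402 -0.1829  0.127 ] [-0.1241  0.9923 -0.0005]
scene 0.57 [210.6, 247.1] 344 [ 0.5512 -0.2094  0.1275] 93.91318548640751 -0.26126298486517147 [-0.035   0.1062]
[ 0.5402 -0.1828  0.127 ] [-0.1242  0.9923 -0.0004]
wrist 0.57 [212.7, 316.1] 13214 [ 0.537  -0.1562  0.132 ] 97.11025136053401 0.5300432891626204 [-0.0851  0.0524]
```

View pics/sz3.png

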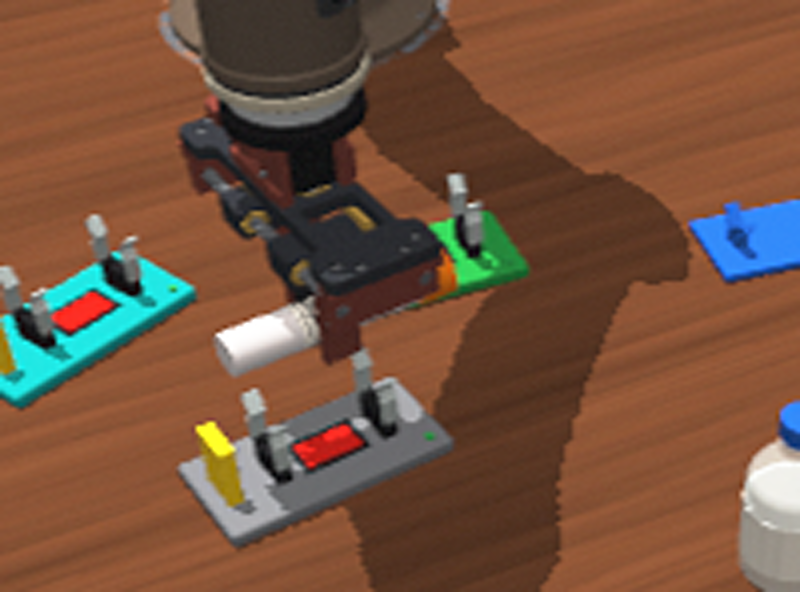

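View pics/tz3.png

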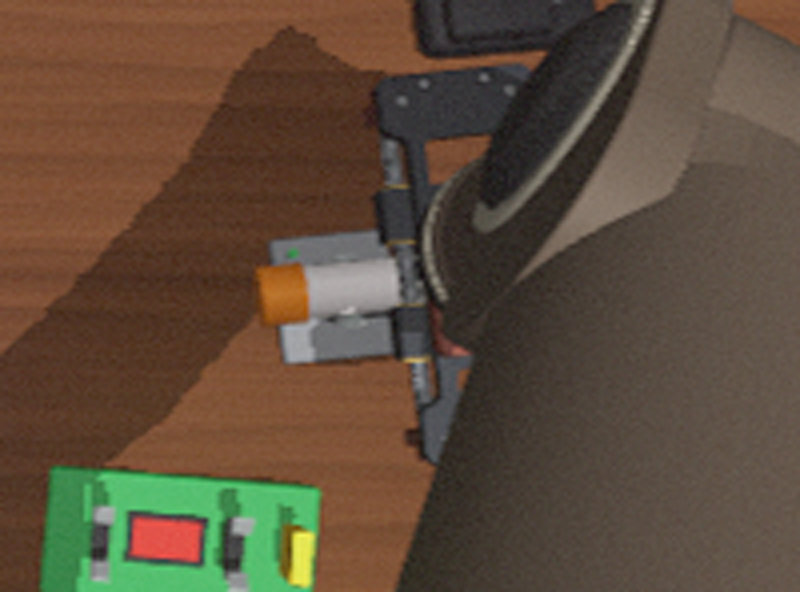

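View pics/wrist3.png

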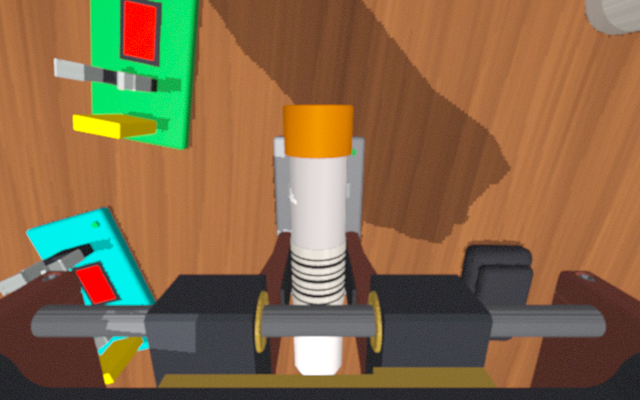

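```bash
python3 - <<'E'
from station import r, imaging, nets
from h import *
np.set_printoptions(precision=4,suppress=True)
s=r.observe();f=imaging.grab_frame('wrist');P=wcloud(f,s)
o=np.array([.541,-.190,0]);h=np.radians(97.1);x=np.array([np.cos(h),np.sin(h),0]);y=np.array([-x[1],x[0],0])
X=(P-o)@x*1000;Y=(P-o)@y*1000;Z=P[...,2]*1000
hsv=cv2.cvtColor(f['pixels'],cv2.COLOR_RGB2HSV).astype(int)
m=(hsv[...,1]<70)&(Z>5)&(Z<20)&(X>0)&(X<90)&(abs(Y)<60)
print(m.sum(),'z',np.median(Z[m]),'X99',np.percentile(X[m],[98,99.5,100]),'Y',np.percentile(Y[m],[0,.5,2,98,99.5,100]))
for a,b in((30,45),(45,55),(55,65)):
    k=m&(X>a)&(X<b);print(a,Y[k].min(),Y[k].max())
k=m&(abs(Y)>20);print('end',np.percentile(X[k],[95,99,100]))
t=(np.array(s['ee_pos'])-o);print('tcp in reader',t@x*1000,t@y*1000)
hs=hsv;k=(Z>100)&(Z<150)&(abs(Y)<25)&(hs[...,1]>180)&(hs[...,0]<20)&(X>30);print('cap x',np.percentile(X[k],[1,99]),'tube Y mid',(Y[k].min()+Y[k].max())/2)
E
```

```text
2038 z 11.252080279340687 X99 [62.3951 63.7117 64.4451] Y [-38.7252 -38.4982 -37.9     36.3054  36.7398  37.1331]
30 -38.62357335318296 37.05626497283146
45 -38.46495669171521 36.76674342603675
55 -38.72516556373902 37.0058584639631
end [60.4789 63.6017 64.4451]
tcp in reader 7.34875451590062 0.02440804245048734
cap x [65.9915 87.2324] tube Y mid 0.018947165470454053
```

Request:
move_arm:
  series:
    - [0,0,0,-1,0.6,14,10]
    - [0,0,0,0,0,14,10]
    - [0,0,0,0,0,12,10]
    - [0,0,0,0,0,8,10]
    - [0,0,0,0,0,0,10]
  force: 45

```text
time: 7.38
ee_pos: [0.5394, -0.1832, 0.0764]
ee_rot: [[-0.124, 0.992, -0.003], [0.992, 0.124, 0.001], [0.001, -0.003, -1.0]]
force: [0.5, 0.0, -1.4]
gripper_width: 0.0274
```

Request:
move_arm:
  series:
    - [0,0,0,0,0,2,10]
    - [0,0,0,0,0,2,10]
    - [0,0,0,0,0,2,10]

```text
time: 7.63
ee_pos: [0.5409, -0.1837, 0.0726]
ee_rot: [[-0.124, 0.992, 0.001], [0.992, 0.124, -0.0], [-0.0, 0.001, -1.0]]
force: [-0.5, -0.9, -0.2]
gripper_width: 0.0272
```

Request:
move_arm:
  series:
    - [0,0,0,0,0,1,10]
    - [0,0,0,0,0,1,10]
    - [0,0,0,0,0,1,10]

```text
time: 7.88
ee_pos: [0.5412, -0.1837, 0.0699]
ee_rot: [[-0.124, 0.992, 0.002], [0.992, 0.124, -0.0], [-0.0, 0.002, -1.0]]
force: [-0.8, 1.1, 9.0]
gripper_width: 0.0268
```

Request:
move_arm:
  series:
    - [0,0,0,0,0,1,10]
    - [0,0,0,0,0,1,10]

```text
time: 8.05
ee_pos: [0.5415, -0.184, 0.0684]
ee_rot: [[-0.124, 0.992, 0.002], [0.992, 0.124, -0.0], [-0.001, 0.002, -1.0]]
force: [-1.4, 0.1, 10.2]
gripper_width: 0.0272
```

Request:
move_arm:
  series:
    - [0,0,0,0,0,1,10]
    - [0,0,0,0,0,1,10]

```text
time: 8.22
ee_pos: [0.5416, -0.1841, 0.0665]
ee_rot: [[-0.124, 0.992, 0.003], [0.992, 0.124, -0.001], [-0.001, 0.003, -1.0]]
force: [-1.1, -0.1, 8.8]
gripper_width: 0.0267
```

Request:
move_arm:
  series:
    - [0,0,0,0,0,1,10]
    - [0,0,0,0,0,1,10]

```text
time: 8.38
ee_pos: [0.5414, -0.1842, 0.0644]
ee_rot: [[-0.124, 0.992, 0.003], [0.992, 0.124, -0.001], [-0.001, 0.002, -1.0]]
force: [-0.9, -1.6, 8.6]
gripper_width: 0.0273
```

Request:
move_arm:
  series:
    - [0,0,0,0,0,1,10]
    - [0,0,0,0,0,1,10]

```text
time: 8.55
ee_pos: [0.5413, -0.1842, 0.0622]
ee_rot: [[-0.124, 0.992, 0.002], [0.992, 0.124, -0.001], [-0.001, 0.002, -1.0]]
force: [-0.9, -0.6, 6.9]
gripper_width: 0.0272
```

Request:
move_arm:
  series:
    - [0,0,0,0,0,1,10]
    - [0,0,0,0,0,1,10]

```text
time: 8.72
ee_pos: [0.5412, -0.1841, 0.06]
ee_rot: [[-0.124, 0.992, 0.002], [0.992, 0.124, -0.001], [-0.001, 0.002, -1.0]]
force: [0.0, -0.9, 4.4]
gripper_width: 0.0273
```

Request:
move_arm:
  series:
    - [0,0,0,0,0,1,10]
    - [0,0,0,0,0,1,10]

```text
time: 8.88
ee_pos: [0.5408, -0.1838, 0.0574]
ee_rot: [[-0.124, 0.992, 0.001], [0.992, 0.124, -0.0], [-0.0, 0.001, -1.0]]
force: [0.7, -0.0, 1.7]
gripper_width: 0.0275
```

Request:
move_arm:
  series:
    - [0,0,0,0,0,1,10]
    - [0,0,0,0,0,1,10]

```text
time: 9.05
ee_pos: [0.5405, -0.1835, 0.0549]
ee_rot: [[-0.124, 0.992, -0.0], [0.992, 0.124, 0.0], [0.0, 0.0, -1.0]]
force: [1.6, 1.5, -1.1]
gripper_width: 0.0273
```

Request:
move_arm:
  series:
    - [0,0,0,0,0,1,10]
    - [0,0,0,0,0,1,10]

```text
time: 9.22
ee_pos: [0.5404, -0.1833, 0.0528]
ee_rot: [[-0.124, 0.992, -0.0], [0.992, 0.124, 0.0], [0.0, -0.0, -1.0]]
force: [2.3, 0.1, 0.2]
gripper_width: 0.0273
```

Request:
move_arm:
  series:
    - [0,0,0,0,0,0.6,10]
    - [0,0,0,0,0,0.6,10]

```text
time: 9.38
ee_pos: [0.5406, -0.1834, 0.0521]
ee_rot: [[-0.124, 0.992, 0.0], [0.992, 0.124, 0.0], [0.0, 0.0, -1.0]]
force: [-1.0, 1.7, 9.7]
gripper_width: 0.0274
```

Request:
move_arm:
  series:
    - [0,0,0,0,0,0.5,10]
    - [0,0,0,0,0,0,10]

```text
time: 9.55
ee_pos: [0.5406, -0.1834, 0.0521]
ee_rot: [[-0.124, 0.992, 0.0], [0.992, 0.124, 0.001], [0.001, 0.0, -1.0]]
force: [-0.6, 1.7, 8.8]
gripper_width: 0.0272
```

Request:
move_arm:
  series:
    - [0,0,0,0,0,-0.6,10]
    - [0,0,0,0,0,0,10]

```text
time: 9.72
ee_pos: [0.5405, -0.1834, 0.0522]
ee_rot: [[-0.124, 0.992, 0.0], [0.992, 0.124, 0.0], [0.0, 0.0, -1.0]]
force: [1.4, 1.3, 3.4]
gripper_width: 0.0272
```

```bash
python3 - <<'E'
from station import r, imaging, nets
from h import *
f=imaging.grab_frame('scene');P=cloud(f);s=r.observe();print(s['time'],s['ee_pos'],s['force'])
cv2.imwrite('pics/sz4.png',cv2.resize(f['pixels'][160:300,180:340,::-1],None,fx=4.2,fy=4.2,interpolation=cv2.INTER_CUBIC))
E
```

```text
9.7667 [ 0.54054854 -0.18337527  0.05219841] [0.28778456 1.54720864 4.3776747 ]
```

View pics/sz4.png

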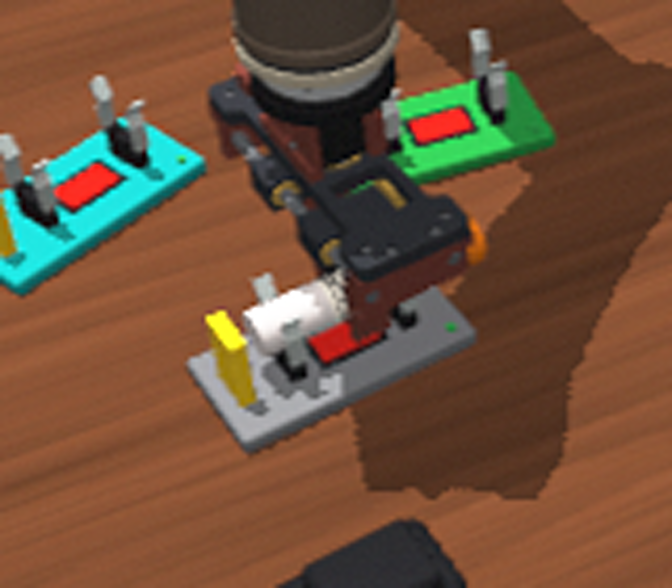

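The tube is down in the grey reader's clips. Its base, at about (262,328) in the crop, is short of the yellow stop at (232,355). Now I'll slide it along.

Request:
move_arm:
  series:
    - [0,0,0,-1,0,0,10]
    - [0,0,0,-1,0,0,10]
    - [0,0,0,-1,0,0,10]

```text
time: 10.02
ee_pos: [0.541, -0.1845, 0.0522]
ee_rot: [[-0.126, 0.992, -0.001], [0.992, 0.126, 0.003], [0.003, -0.0, -1.0]]
force: [-1.1, 6.7, 5.9]
gripper_width: 0.0274
```

Request:
move_arm:
  series:
    - [0,0,0,-1,0,0,10]
    - [0,0,0,-1,0,0,10]
    - [0,0,0,-1,0,0,10]

```text
time: 10.27
ee_pos: [0.5414, -0.1874, 0.0522]
ee_rot: [[-0.126, 0.992, -0.001], [0.992, 0.126, 0.003], [0.003, -0.0, -1.0]]
force: [-0.2, 6.8, 6.6]
gripper_width: 0.0271
```

Request:
move_arm:
  series:
    - [0,0,0,-0.7,0,0,10]
    - [0,0,0,0,0,0,10]

```text
time: 10.43
ee_pos: [0.5415, -0.1883, 0.0521]
ee_rot: [[-0.125, 0.992, -0.0], [0.992, 0.125, 0.003], [0.003, -0.0, -1.0]]
force: [-0.6, 5.6, 6.2]
gripper_width: 0.0274
```

Request:
move_arm:
  series:
    - [0,0,0,-1,0,0,10]
    - [0,0,0,-1,0,0,10]

```text
time: 10.6
ee_pos: [0.5417, -0.1899, 0.0522]
ee_rot: [[-0.126, 0.992, -0.001], [0.992, 0.126, 0.003], [0.003, -0.0, -1.0]]
force: [0.3, 6.9, 6.6]
gripper_width: 0.0268
```

Request:
move_arm:
  series:
    - [0,0,0,-0.8,0,0,10]
    - [0,0,0,0,0,0,10]

```text
time: 10.77
ee_pos: [0.5418, -0.191, 0.0521]
ee_rot: [[-0.126, 0.992, -0.0], [0.992, 0.126, 0.003], [0.003, -0.0, -1.0]]
force: [-0.7, 6.6, 6.4]
gripper_width: 0.0274
```

Request:
move_arm:
  series:
    - [0,0,0,-0.7,0,0,10]
    - [0,0,0,0,0,0,10]

```text
time: 10.93
ee_pos: [0.5419, -0.1916, 0.0521]
ee_rot: [[-0.126, 0.992, -0.001], [0.992, 0.126, 0.003], [0.003, -0.0, -1.0]]
force: [-1.2, 6.6, 6.5]
gripper_width: 0.027
```

Request:
move_arm:
  series:
    - [0,0,0,-0.7,0,0,10]
    - [0,0,0,0,0,0,10]

```text
time: 11.1
ee_pos: [0.542, -0.1923, 0.0521]
ee_rot: [[-0.126, 0.992, -0.001], [0.992, 0.126, 0.003], [0.003, -0.0, -1.0]]
force: [-0.5, 6.6, 6.5]
gripper_width: 0.0275
```

Request:
move_arm:
  series:
    - [0,0,0,-0.7,0,0,10]
    - [0,0,0,0,0,0,10]

```text
time: 11.27
ee_pos: [0.5421, -0.193, 0.0521]
ee_rot: [[-0.126, 0.992, -0.001], [0.992, 0.126, 0.003], [0.003, -0.0, -1.0]]
force: [-0.3, 7.5, 6.3]
gripper_width: 0.0272
```

```bash
python3 - <<'E'
from station import r, imaging, nets
from h import *
f=imaging.grab_frame('scene')
cv2.imwrite('pics/sz5.png',cv2.resize(f['pixels'][190:270,210:300,::-1],None,fx=7,fy=7,interpolation=cv2.INTER_CUBIC))
E
```

```text
(no output)
```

View pics/sz5.png

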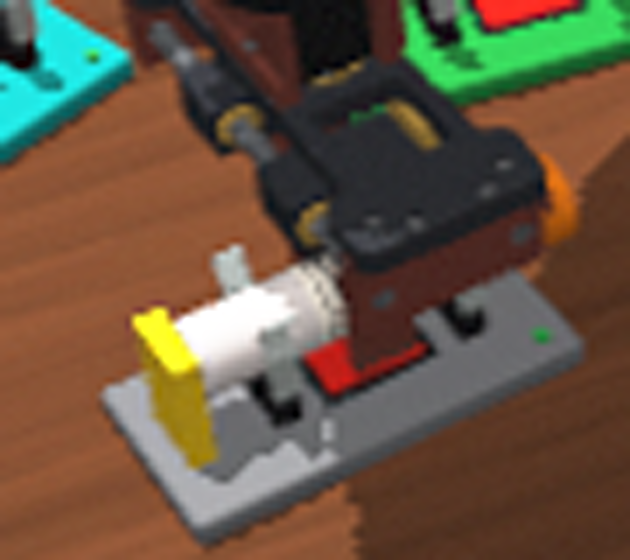

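The base is now close to the stop, at about (200,360) in the crop. I'll go on in small steps until the force rises.

Request:
move_arm:
  series:
    - [0,0,0,-0.5,0,0,10]
    - [0,0,0,0,0,0,10]

```text
time: 11.48
ee_pos: [0.5422, -0.1934, 0.0521]
ee_rot: [[-0.126, 0.992, -0.0], [0.992, 0.126, 0.003], [0.003, -0.0, -1.0]]
force: [-0.6, 7.2, 6.7]
gripper_width: 0.0273
```

Request:
move_arm:
  series:
    - [0,0,0,-0.5,0,0,10]
    - [0,0,0,0,0,0,10]

```text
time: 11.65
ee_pos: [0.5422, -0.1937, 0.0521]
ee_rot: [[-0.126, 0.992, -0.001], [0.992, 0.126, 0.003], [0.003, -0.0, -1.0]]
force: [-1.0, 7.9, 5.9]
gripper_width: 0.0267
```

Request:
move_arm:
  series:
    - [0,0,0,-0.4,0,0,10]
    - [0,0,0,0,0,0,10]

```text
time: 11.82
ee_pos: [0.5422, -0.1938, 0.0521]
ee_rot: [[-0.126, 0.992, -0.001], [0.992, 0.126, 0.004], [0.004, -0.0, -1.0]]
force: [0.4, 8.4, 7.6]
gripper_width: 0.0271
```

Request:
move_arm:
  series:
    - [0,0,0,-0.5,0,0,10]
    - [0,0,0,0,0,0,10]

```text
time: 11.98
ee_pos: [0.5422, -0.1938, 0.0521]
ee_rot: [[-0.126, 0.992, -0.001], [0.992, 0.126, 0.004], [0.004, -0.001, -1.0]]
force: [-0.6, 9.8, 7.6]
gripper_width: 0.0272
```

Request:
move_arm:
  series:
    - [0,0,0,-0.6,0,0,10]
    - [0,0,0,0,0,0,10]

```text
time: 12.15
ee_pos: [0.5422, -0.1938, 0.0521]
ee_rot: [[-0.126, 0.992, -0.002], [0.992, 0.126, 0.005], [0.005, -0.001, -1.0]]
force: [-0.8, 11.0, 10.0]
gripper_width: 0.027
```

Request:
move_arm:
  series:
    - [0,0,0,1,0,0,10]
    - [0,0,0,1,0,0,10]
    - [0,0,0,0,0,0,10]

```text
time: 12.4
ee_pos: [0.5422, -0.1937, 0.0521]
ee_rot: [[-0.126, 0.992, -0.0], [0.992, 0.126, 0.002], [0.002, -0.0, -1.0]]
force: [0.9, 6.2, 5.6]
gripper_width: 0.0271
```

Request:
move_arm:
  series:
    - [0,0,0,0.5,0,0,10]
    - [0,0,0,0,0,0,10]
    - [0,0,0,0,0,0,32]
    - [0,0,0,0,0,0,40]
    - [0,0,0,0,0,0,50]

```text
time: 12.82
ee_pos: [0.5414, -0.1958, 0.0518]
ee_rot: [[-0.124, 0.992, -0.001], [0.992, 0.124, -0.001], [-0.001, -0.001, -1.0]]
force: [0.4, -0.1, -0.1]
gripper_width: 0.0421
```

Request:
move_arm:
  series:
    - [0,0,0,0,0,0,55]
    - [0,0,0,0,0,0,55]
    - [0,0,0,0,0,0,55]
    - [0,0,0,0,0,0,55]

```text
time: 13.15
ee_pos: [0.5418, -0.1953, 0.0519]
ee_rot: [[-0.124, 0.992, -0.0], [0.992, 0.124, -0.0], [-0.0, -0.0, -1.0]]
force: [-0.2, -0.3, -0.3]
gripper_width: 0.0551
```

Request:
move_arm:
  series:
    - [0,0,0,0,0,-10,55]
    - [0,0,0,0,0,-20,55]
    - [0,0,0,0,0,-30,55]
    - [0,0,0,0,0,-35,55]
    - [0,0,0,0,0,-35,55]

```text
time: 13.57
ee_pos: [0.5412, -0.1953, 0.1838]
ee_rot: [[-0.124, 0.992, -0.001], [0.992, 0.124, -0.0], [-0.0, -0.001, -1.0]]
force: [0.4, 0.6, 0.4]
gripper_width: 0.0549
```

Request:
move_arm:
  series:
    - [0,0,0,25,0,-15,55]
    - [0,0,0,35,0,0,55]
    - [0,0,0,35,0,0,55]
    - [0,0,0,25,0,0,55]
    - [0,0,0,0,0,0,55]

```text
time: 13.98
ee_pos: [0.5267, -0.0701, 0.1976]
ee_rot: [[-0.131, 0.991, -0.0], [0.991, 0.131, 0.003], [0.003, 0.0, -1.0]]
force: [0.5, 0.9, -0.3]
gripper_width: 0.0549
```

```bash
python3 - <<'E'
from station import r, imaging, nets
from h import *
np.set_printoptions(precision=4,suppress=True)
o=np.array([.541,-.190,0]);h=np.radians(97.1);x=np.array([np.cos(h),np.sin(h),0]);y=np.array([-x[1],x[0],0])
for n in('top','scene'):
    f=imaging.grab_frame(n);P=cloud(f);s=r.observe()
    hsv=cv2.cvtColor(f['pixels'],cv2.COLOR_RGB2HSV).astype(int);H,S,V=hsv[...,0],hsv[...,1],hsv[...,2]
    Q=P-o;X,Y,Z=Q@x*1000,Q@y*1000,P[...,2]*1000
    m=(abs(Y)<18)&(S<70)&(V>110)&(Z>50)&(Z<66)&(abs(X)<90)
    t=(abs(Y)<20)&(H>5)&(H<18)&(S>170)&(Z>35)&(X>30)&(X<110)
    yl=(abs(Y)<20)&(H>20)&(H<36)&(S>150)&(Z>54)&(X<-40)
    print(n,'barrel X',np.percentile(X[m],[1,99]),'zmax by X',[np.round(np.percentile(Z[m&(X>a)&(X<a+20)],95),1) for a in(-60,-25,0,20,40) if (m&(X>a)&(X<a+20)).sum()>5],'cap',np.percentile(X[t],[1,99]) if t.any() else 0,'stop',np.percentile(X[yl],[1,99]) if yl.any() else 0)
    c=(190,270,210,300) if n=='scene' else(160,240,350,450)
    cv2.imwrite(f'pics/{n}6.png',cv2.resize(f['pixels'][c[0]:c[1],c[2]:c[3],::-1],None,fx=6,fy=6,interpolation=cv2.INTER_CUBIC))
    for t in('sanitizer','jar','mouse'):
        d=nets.find_in(t,n);print(t,d[0]['point'] if d else None)
print(s['time'],s['ee_pos'],s['force'])
E
```

```text
Traceback (most recent call last):
IndexError: index -1 is out of bounds for axis 0 with size 0
```

Request:
move_arm:
  series:
    - [0,0,0,38,0,0,55]
    - [0,0,0,38,0,0,55]
    - [0,0,0,38,0,0,55]
    - [0,0,0,38,0,0,55]
    - [0,0,0,38,0,0,55]

```text
time: 14.45
ee_pos: [0.5036, 0.1125, 0.1978]
ee_rot: [[-0.122, 0.993, 0.001], [0.993, 0.122, -0.0], [-0.0, 0.001, -1.0]]
force: [0.2, 1.2, 0.2]
gripper_width: 0.0551
```

```bash
python3 - <<'E'
from station import r, imaging, nets
from h import *
np.set_printoptions(precision=4,suppress=True)
o=np.array([.541,-.190,0]);h=np.radians(97.1);x=np.array([np.cos(h),np.sin(h),0]);y=np.array([-x[1],x[0],0])
pc=lambda A,m:np.percentile(A[m],[1,99]) if m.sum()>3 else None
for n in('top','scene'):
    f=imaging.grab_frame(n);P=cloud(f);s=r.observe()
    hsv=cv2.cvtColor(f['pixels'],cv2.COLOR_RGB2HSV).astype(int);H,S,V=hsv[...,0],hsv[...,1],hsv[...,2]
    Q=P-o;X,Y,Z=Q@x*1000,Q@y*1000,P[...,2]*1000
    m=(abs(Y)<18)&(S<70)&(V>110)&(Z>50)&(Z<66)&(abs(X)<90)
    t=(abs(Y)<20)&(H>5)&(H<18)&(S>170)&(Z>35)&(X>30)&(X<110)
    yl=(abs(Y)<20)&(H>20)&(H<36)&(S>150)&(Z>54)&(X<-40)
    print(n,'barrel X',pc(X,m),'z95',[np.round(np.percentile(Z[m&(X>a)&(X<a+20)],80),1) for a in(-60,-25,0,20,40) if (m&(X>a)&(X<a+20)).sum()>5],'cap',pc(X,t),'stop',pc(X,yl))
    c=(190,270,210,300) if n=='scene' else(160,240,350,450)
    cv2.imwrite(f'pics/{n}6.png',cv2.resize(f['pixels'][c[0]:c[1],c[2]:c[3],::-1],None,fx=6,fy=6,interpolation=cv2.INTER_CUBIC))
    for t in('sanitizer','jar','mouse'):
        d=nets.find_in(t,n);print(t,d[0]['point'] if d else None)
print(s['time'],s['ee_pos'],s['force'])
E
```

```text
top barrel X [-63.2541  54.7951] z95 [np.float64(58.6), np.float64(58.9), np.float64(58.7), np.float64(59.4), np.float64(58.5)] cap [57.6105 78.9693] stop [-72.8475 -63.6707]
sanitizer [100.7, 311.6]
jar [117.7, 223.2]
mouse [122.2, 424.7]
scene barrel X [-62.7767  53.1206] z95 [np.float64(58.9), np.float64(59.0), np.float64(59.2), np.float64(59.7), np.float64(58.6)] cap [55.1572 75.6756] stop [-76.249  -65.3212]
sanitizer [253.0, 377.4]
jar [248.3, 256.6]
mouse [304.7, 264.0]
14.7 [0.5039 0.1108 0.1974] [ 0.3636 -0.5017 -0.989 ]
```

View pics/top6.png

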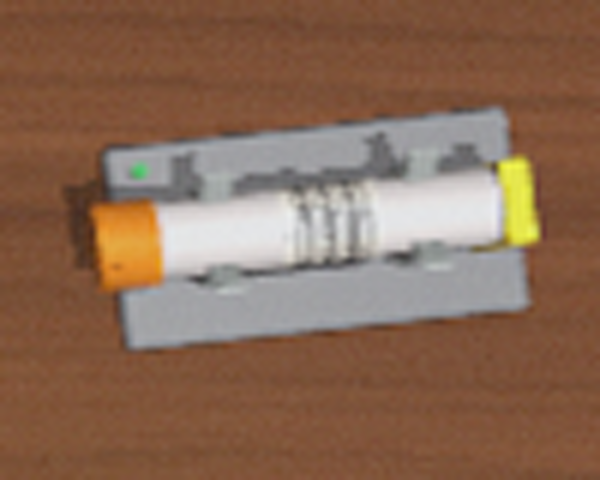

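View pics/scene6.png

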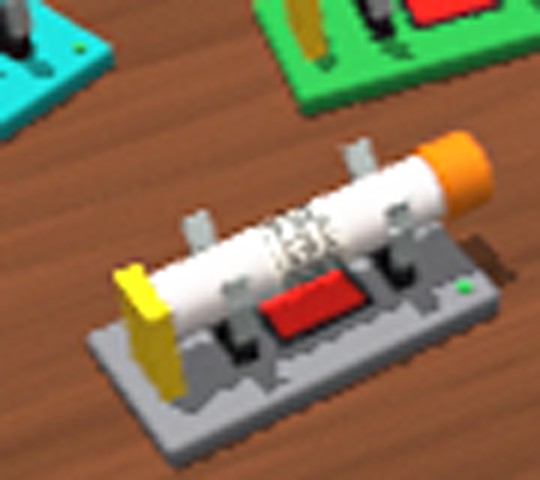

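```bash
python3 - <<'E'
from station import ticket
print(ticket.sign_off())
E
```

```text
the job is handed in; nothing more can be done
None
```

The tube is snapped into both clips of the grey reader with its base against the yellow end stop. I released it and handed the job in at about 14.7 s.

- **Snap-in:** The highest push I read on the way down was about 10 N, both at the lips and on the clip floor. The tube stood about 1 cm short of the stop when it was fully down.
- **Slide:** It took about 7 N. At the stop the tube stopped moving while the force rose to 11 N, and I eased that off before letting go.
- **Seating check:** After release, the top and scene cameras both show the barrel level in both clips, with its top at about 59 mm along its whole length (60 mm expected, within the calibration error). The base is at the stop face: −63.3 mm against −63.7 mm in the top view. The scene view puts the stop face 2.5 mm further back (−65.3 mm against −62.8 mm), but I see no gap in either picture.
- **Other objects:** The sanitizer and mouse are where they were, within a few pixels of detection noise, in both views. The jar's top-view position is also unchanged within that noise. In the final scene view the network reported the jar at the reader instead, which I take as a false detection and did not check further.

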